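# Set the desk coffee grinder and hold its lid at the pulse mark

### The arm

A 7-joint arm with a two-finger parallel gripper is mounted at the origin on the work surface. World frame = base frame: x ahead of the robot, y to its left, z up, the work surface at z = 0. Lengths are in mm, angles in rad, forces in N, time in s.
With the tool pointing down it reaches from about 425 to 875 mm from the base axis. Payload 4.7 kg.
Tool frame: the origin (TCP) lies on the centre line of the jaws, within the pads' length; the fingertips stand bot.tip_extent ahead of it and the grasp point (between the pads) lies 3 mm ahead of it (bot.tip_extent is the distance from the TCP to the fingertips, in mm); x points along the fingers, y is the direction in which the jaws open and shut, and the axes are right-handed (so a half turn about x gives the same grasp; the last joint's range is limited). The gripper opens to 85 mm and grips with 20 to 120 N. Pads are 22 mm wide; open, the fingers measure 114 mm over their backs; the gripper's body (76 mm by 85 mm) begins 54 mm behind the grasp point. The pads swing forward as they close: fully open they stand 13 mm farther back than shut.
Start: joints at [-1.262, 0.321, -0.07, 1.45, 0.023, 1.371, -0.057], TCP at [188.882, 621.97, 253.349] pointing down, gripper open.
Joint ranges: [-2.86, 2.86], [-0.3, 2.09], [-1.38, 1.24], [0.06, 2.45], [-1.56, 4.7], [0.09, 2.05], [-2.69, 2.69]. Speed limits (rad/s): [2.57, 2.57, 3.14, 3.14, 3.14, 3.14, 3.14].

### API

Orientations are given as [roll, pitch, yaw] about the fixed x, y, z axes, in that order (R = Rz(yaw) Ry(pitch) Rx(roll)).
In Python, from rig import bot gives the robot as it stands. The module is installed in compiled form; this text tells all that it offers.
- The arm moves only by the shell command python3 -m creep 'ROWS' [FORCE]. ROWS is JSON, a list of rows, each a list of 7 numbers: the turn, a rotation vector about the tool's x, y, z in units of 4 degrees (1.0 is 4 degrees), then the shift along the tool's x, y, z in units of 6 cm (1.0 is 6 cm), then the opening, from 0 (shut) to 1 (fully open). A call has 1 to 20 rows; each row shifts and turns the commanded pose from where the row before left it, along the tool's axes as they then stand; what a row does not reach is not made up. A row lasts 1/8 s, in which the tool goes at most 62.5 mm and 10.7 degrees, less where a joint would pass 70% of its speed; a pose out of reach is approached as far as the arm can. A call with a number of a shift or a turn outside -1 to 1 is refused whole. A call with a gripper value outside its range is refused whole. The fingers move at their own pace and stop on an object; FORCE is the grip in N (left out, the last holds). Time passes only in rows, so rows that do not move let the fingers close. It gives the time, the measured TCP pose, the force and the opening at its end, in the units of the state.
- bot.sense(): the state, without advancing time (a new reading comes with each control period).
- bot.capture(name): name is "scene" or "top" or "wrist"; returns a dict with "image" (400x640x3 uint8, red, green, blue), "z_map" (400x640 float32, mm along the optical axis (not along the pixel's ray), 0 where there is no reading), "fx", "fy", "cx", "cy" (pixels), "R" (3x3) and "t" (3): a world point X has camera coordinates R X + t. Camera axes: x right, y down, z forward; pixel columns grow to the right and rows downward; lengths in mm; the calibration is good to about 2 mm. A picture is of the moment at which its call begins.
- bot.close_job(): hands the job in, once; it reports no verdict.
The state is a dict: "time": time; "joints": joint angles; "joint_vel": joint speeds; "joint_torque": joint torques, N m; "eef_pos": TCP position; "ee_rot": TCP orientation; "contact_force": force on the tool from outside, world axes, zero at the start; "torque": the same for the moment, N m; "grip_width": finger opening in mm.
Only numpy, scipy, OpenCV 4.12 (cv2) and the standard library are available. Lean on these libraries where they do the work, as an engineer would, in place of code of your own. Each camera call takes 0.05 s, during which the arm holds its last target.

### The job

First turn the desk grinder's black grind dial to setting 3 (the group of three dots). Then set the lid on the grinder with its two lugs in the entry gaps (blue marks), fully down, and twist it clockwise to the orange pulse mark, half way to the red lock mark, without ever letting it click into the lock; do not disturb the other things on the desk. Finish still gripping the lid and holding it fully down at the pulse mark: its spring turns it back if you let go.

Things in the scene. Friction and masses are not known exactly. Their poses are not given: they have to be found in the camera images.
- grinder: Coffee grinder fixed to the desk: grey base 110 x 235 x 45 mm high, on it a round aluminium tower, outer radius 50 mm, its open mouth's rim 100 mm above the desk. Origin on the desk under the tower's axis, z up. The dial's axis is at x = 0, y = -115 mm in this frame. The mouth's two entry gaps lie on this frame's +x and -x axes.
- mouth (a point): Centre of the mouth at rim height (100 mm), axes as the grinder's. 5 mm thick tabs flush with the rim narrow the mouth from radius 41 to 34 mm, except in two entry gaps 17 mm wide on +x and -x (blue marks on the rim). From each blue mark the orange pulse mark lies 0.63 rad, the red lock mark 1.23 rad clockwise seen from above.
- dial_top (a point): Centre of the grind dial's top face, 73 mm above the desk. The dial is a ribbed black cylinder 44 mm in diameter, standing 28 mm above the 45 mm high base, vertical axis, 43 mm of free space between it and the tower.
- dial (a joint): Grind dial angle in rad, growing clockwise seen from above, 0 to 1.5. Detents pull it to settings 1, 2, 3, 4 at 0, 0.5, 1.0, 1.5 rad; resistance up to about 0.05 N m. An orange pointer on the dial shows groups of one to four white dots on the base.
- lid: Loose lid, about 130 g, upright on the desk. Origin at the centre of the plug's underside, z up. Plug radius 32, height 14 mm; at its foot two lugs 12 mm wide, 6 mm high reach out to radius 38 mm along +x and -x. Black flange radius 42 mm, from 14 to 22 mm above the origin, orange pointers over the lugs. Fits either way round. Fully down, the origin is 86 mm above the desk.
- lid_grip (a point): On the lid's axis, 43 mm above the lid's origin, in its black grip bar: 58 mm long along the lid's x, 14 mm thick along y, from 22 to 54 mm above the lid's origin.
- collar (a joint): Sprung collar in the mouth, rad, clockwise from above: 0 at rest (pockets under the entry gaps) to 1.2 (locked). The pockets take the lugs of a fully inserted lid with 2 mm play each side, so it turns with the lid, lagging about 0.05 rad. A spring turns it back to 0 (0.1 N m at 0.6). From 0.7 on a catch resists (about 0.3 N m); beyond 0.9 it clicks over and locks at 1.05 to 1.2. Pulse position: 0.6.
- mug: White mug, radius 40 mm, 88 mm high, a bystander; origin at the centre of its underside.
- tin: Copper-coloured can, radius 38 mm, 100 mm high, a bystander; origin at the centre of its underside.
- stapler: Blue and black stapler 140 x 34 x 52 mm, a bystander; origin at the centre of its underside.
- mouse: Black computer mouse 105 x 60 x 32 mm, a bystander; origin at the centre of its underside.
- pencup: Dark steel pen cup, radius 36 mm, 90 mm high (140 mm with pens), a bystander; origin at the centre of its underside.

How it is judged (in metres and radians):
On the way, in this order (a step that is already met when the one before it is completed fails the run):
1. the grind dial stands at setting 3 (value of joint dial between 0.85 and 1.15 rad), for 0.2 s.
2. the lid sits fully down in the mouth, still at the entry position (z of lid in the frame of grinder below 0.0895 m and horizontal distance between lid and grinder below 0.004 m and angle between lid's own z axis and vertical below 0.07 rad and value of joint collar below 0.2 rad), for 0.1 s.
3. the lid is twisted to the pulse position (z of lid in the frame of grinder below 0.0895 m and horizontal distance between lid and grinder below 0.004 m and angle between lid's own z axis and vertical below 0.07 rad and value of joint collar between 0.45 and 0.75 rad), for 0.2 s.
At the end, for the whole second after the job is handed in: The dial is at setting 3 (1.0 rad within 0.15); the lid is upright (within 0.07 rad), down in the mouth (origin less than 89.5 mm above the desk, within 4 mm of the axis) and held by the fingers (more than 2 N) with the collar still and at 0.6 rad within 0.15, having never passed into the lock (all of step 1 and all of step 3 and velocity of joint collar between -0.1 and 0.1 rad/s and contact force between the fingers and lid above 2 N); the arm keeps its last pose, push and grip.
It fails at once if the lid clicks into the lock (collar beyond 0.92 rad) (value of joint collar above 0.92 rad).
It fails at once if a bystander is disturbed (moved more than 30 mm) (distance of any of mug, tin, stapler, mouse, pencup from where it was at the start of the episode above 0.03 m).
It fails at once if a bystander is tipped over (angle between any of mug, tin, stapler, mouse, pencup's own z axis and vertical above 0.3 rad).
It also fails if it takes over 58 s, if anything falls off the work surface, if the arm or the gripper's body presses on something with over 40 N, if the wrist force passes 120 N, or if a joint passes its speed limit or range.

## Working session

There is one attempt and no reset: what is moved stays moved. The work goes in short steps, Python scripts to look and compute and a shell command to move; the robot and the scene stay as the last step left them, time stands still between calls to the robot, and variables do not carry over. Pictures are saved under pics/ and viewed, and the job is handed in when it is done.

```bash
mkdir -p pics; python3 - <<'E'
from rig import bot
import cv2
s=bot.sense();print(s,bot.tip_extent)
for n in("scene","top","wrist"):
    c=bot.capture(n);cv2.imwrite(f"pics/{n}0.png",c["image"][:,:,::-1]);print(n,c["fx"],c["cx"],c["cy"],c["R"],c["t"])
E
```

```text
{'time': 0.0, 'joints': array([-1.26190395,  0.32177448, -0.07007808,  1.45164239,  0.02262287,
        1.37079419, -0.05689041]), 'joint_vel': array([-6.20945756e-04,  6.04765249e-04,  7.65829460e-05,  2.09779612e-04,
        7.39072075e-04, -2.13248558e-03, -2.17223006e-03]), 'joint_torque': array([ 3.26176087e-04, -4.93585968e+01, -3.82095510e-01, -3.14330828e+01,
        1.28957300e-02,  1.15865117e-02, -2.01384995e-05]), 'eef_pos': array([188.7680351 , 621.48408531, 252.27128862]), 'ee_rot': array([-1.50426167,  1.56896458, -1.79901635]), 'contact_force': array([ 0.45053151,  0.76470653, -0.01344217]), 'torque': array([ 0.04504984, -0.0008152 , -0.01520636]), 'grip_width': 85.1304940582119} 22.0
scene 497.26626650121455 314.2230695377314 203.86299934717155 [[ 0.22976539  0.97313542 -0.01467384]
 [ 0.82630248 -0.20301884 -0.52536422]
 [-0.51422959  0.10858549 -0.85075091]] [-144.3223795 -446.3296249 1755.6326384]
top 365.1596040633609 321.4598117158456 207.24328394690508 [[ 3.16313591e-04 -9.99969172e-01 -7.84573824e-03]
 [-9.86632127e-01  9.66489776e-04 -1.62960462e-01]
 [ 1.62963021e-01  7.79240401e-03 -9.86601405e-01]] [-12.26876735 628.00782956 787.39816933]
wrist 311.6315410048885 320.30495311780504 199.0328911825407 [[ 0.28902603  0.95731695 -0.00286344]
 [ 0.92327704 -0.27795589  0.26514151]
 [ 0.25302855 -0.07927655 -0.96420526]] [-648.80353908  -35.21796098  378.60868494]
```

View pics/scene0.png

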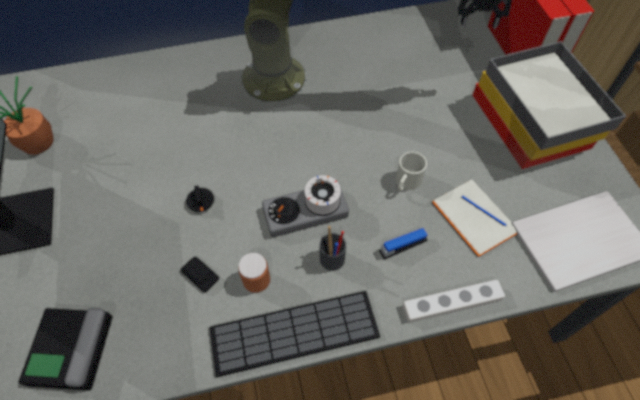

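View pics/top0.png

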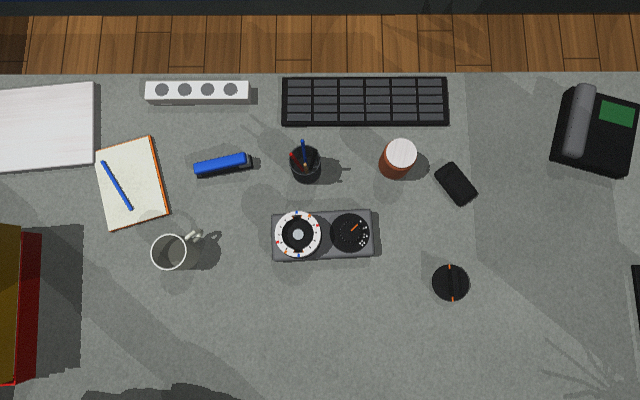

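View pics/wrist0.png

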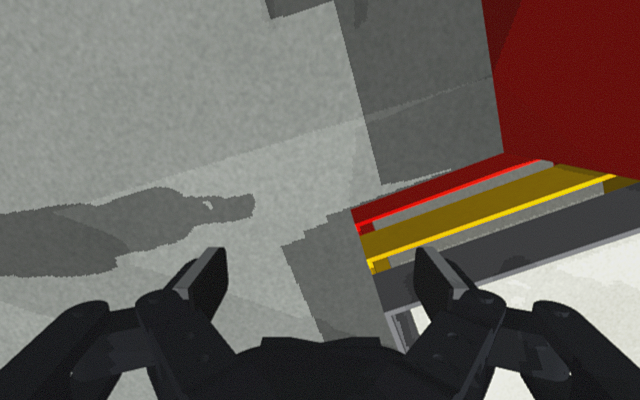

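The top view shows the tower at about (298,234), the dial at (350,233) and the lid at (451,282). The pen cup is at (305,163), the mug at (168,251) and the tin at (398,158). Next I zoom in and measure.

```bash
cat > h.py <<'E'
import numpy as np,cv2
from rig import bot
def ray(c,u,v,z):
    R=np.array(c["R"]);t=np.array(c["t"]);C=-R.T@t
    d=R.T@np.array([(u-c["cx"])/c["fx"],(v-c["cy"])/c["fy"],1.0])
    return C+d*(z-C[2])/d[2]
def proj(c,X):
    p=np.array(c["R"])@np.array(X,float)+np.array(c["t"])
    return np.array([c["fx"]*p[0]/p[2]+c["cx"],c["fy"]*p[1]/p[2]+c["cy"]])
def crop(c,name,x0,y0,x1,y1,k):
    im=c["image"][y0:y1,x0:x1,::-1];cv2.imwrite("pics/"+name,cv2.resize(im,None,fx=k,fy=k,interpolation=cv2.INTER_NEAREST))
E
python3 - <<'E'
from h import *
c=bot.capture("top")
crop(c,"t1.png",265,200,385,270,6)
crop(c,"t2.png",420,250,480,310,8)
print(bot.sense()["time"])
im=c["image"].astype(int)
hsv=cv2.cvtColor(c["image"],cv2.COLOR_RGB2HSV)
def blobs(m,lab):
    n,l,s,ce=cv2.connectedComponentsWithStats(m.astype(np.uint8))
    for i in range(1,n):
        if 265<ce[i][0]<480 and 200<ce[i][1]<310: print(lab,s[i][4],ce[i].round(1))
H,S,V=hsv[...,0],hsv[...,1],hsv[...,2]
blobs((H>8)&(H<22)&(S>130)&(V>100),"orange")
blobs((H>100)&(H<130)&(S>130)&(V>80),"blue")
blobs(((H<6)|(H>174))&(S>130)&(V>80),"red")
E
```

```text
0.2
orange 7 [309. 215.]
orange 1 [292. 216.]
orange 19 [354. 227.]
orange 6 [285.  251.5]
orange 1 [294. 250.]
orange 2 [302.  250.5]
orange 10 [449.1 266.2]
orange 9 [452.4 298.8]
blue 4 [296.5 211.5]
blue 6 [298.5 255. ]
red 6 [317.  224.5]
red 6 [277.  241.5]
```

View pics/t1.png

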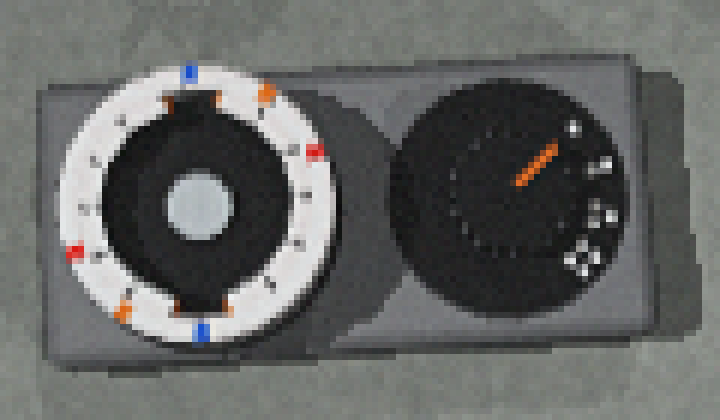

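View pics/t2.png

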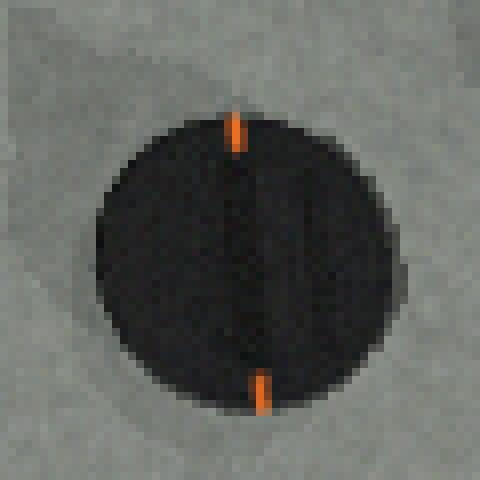

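```bash
python3 - <<'E'
from h import *
c=bot.capture("top")
b1=ray(c,296.5,211.5,100);b2=ray(c,298.5,255,100)
m=(b1+b2)/2;d=b1-b2;yaw=np.arctan2(d[1],d[0])
print("mouth",m,"yaw",yaw,np.linalg.norm(d)/2)
reds=[ray(c,317,224.5,100),ray(c,277,241.5,100)];print("redmid",sum(reds)/2)
# rim white mask ellipse
Rz=np.array([[np.cos(yaw),-np.sin(yaw)],[np.sin(yaw),np.cos(yaw)]])
dl=m[:2]+Rz@[0,-115];print("dial",dl,proj(c,[*dl,73]))
o1=ray(c,449.1,266.2,22);o2=ray(c,452.4,298.8,22);d=o1-o2
print("lid",(o1+o2)/2,np.arctan2(d[1],d[0]),np.linalg.norm(d)/2)
hsv=cv2.cvtColor(c["image"],cv2.COLOR_RGB2HSV)
V=hsv[...,2];S=hsv[...,1]
mk=np.zeros_like(V);mk[200:270,265:336]=(V[200:270,265:336]>150)*255
cs,_=cv2.findContours(mk,cv2.RETR_EXTERNAL,cv2.CHAIN_APPROX_NONE);k=max(cs,key=cv2.contourArea)
e=cv2.fitEllipse(k);print(e,ray(c,*e[0],100), c["z_map"][int(233),278])
P=np.array([ray(c,*p[0],100) for p in k.astype(float)])[:,:2]
A=np.c_[2*P,np.ones(len(P))];s=np.linalg.lstsq(A,(P**2).sum(1),rcond=None)[0];print("rimcircle",s[:2],np.sqrt(s[2]+s[0]**2+s[1]**2))
# lid dark flange
mk=np.zeros_like(V);mk[255:310,425:480]=(V[255:310,425:480]<60)*255
cs,_=cv2.findContours(mk,cv2.RETR_EXTERNAL,cv2.CHAIN_APPROX_NONE);k=max(cs,key=cv2.contourArea)
e=cv2.fitEllipse(k);print(e,ray(c,*e[0],20))
# bystanders
for n,(u,v,z) in dict(pencup=(306,163,90),tin=(400,152,100),mug=(168,251,88),mouse=(456,184,32)).items(): print(n,ray(c,u,v,z))
# scene check
s=bot.capture("scene");print(proj(s,m),proj(s,[*dl,73]),proj(s,(o1+o2)/2))
crop(s,"s1.png",180,160,370,250,4)
E
```

```text
mouth [564.12289678  38.39008344 100.        ] yaw 0.056873477190141075 46.67546596823843
redmid [564.2659593   39.29645951 100.        ]
dial [570.65982128 -76.42397762] [350.28311114 231.20514782]
lid [ 457.82764133 -308.94802355   22.        ] 0.045736573888281604 36.698077988570326
((297.10772705078125, 233.49063110351562), (44.96808624267578, 45.58102798461914), 36.77864074707031) [563.15342516  39.19778794 100.        ] 781.5283
rimcircle [563.64653997  39.22079385] 48.44548427839024
((450.06427001953125, 282.3321838378906), (34.02314376831055, 37.28059005737305), 106.03015899658203) [ 457.86433047 -308.08528286   20.        ]
pencup [721.93212104  21.81912778  90.        ]
tin [ 743.78727011 -186.71814987  100.        ]
mug [526.48520345 318.73821059  88.        ]
mouse [ 686.72247923 -331.07328104   32.        ]
[321.83122654 189.30964273] [282.55069532 204.7104585 ] [199.01367533 198.15123315]
```

View pics/s1.png

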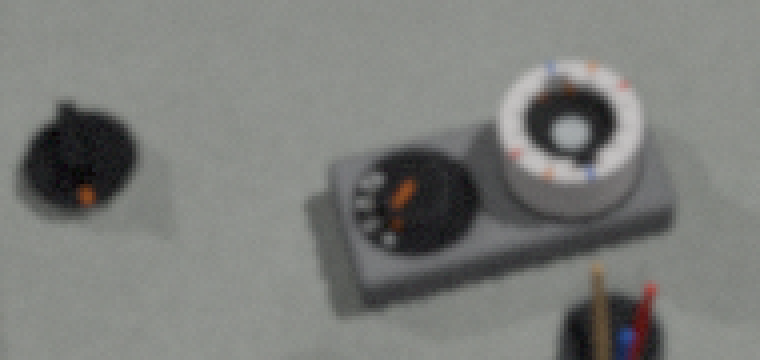

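```bash
cat >> h.py <<'E'
from scipy.spatial.transform import Rotation as Ro
def st():
    s=bot.sense();R=Ro.from_euler("xyz",s["ee_rot"]).as_matrix()
    print("t",round(s["time"],2),"pos",s["eef_pos"].round(1),"x",R[:,0].round(3),"jaw yaw",round(np.degrees(np.arctan2(R[1,1],R[0,1])),2),"F",s["contact_force"].round(1),"T",s["torque"].round(2),"w",round(s["grip_width"],1),"j",s["joints"].round(2))
    return s,R
def go(X,yawdeg):
    """rows units: total turn about tool x (4deg) and shift in tool axes (6cm), tool axes now"""
    s,R=st();d=R.T@(np.array(X,float)-s["eef_pos"])
    y=np.degrees(np.arctan2(R[1,1],R[0,1]));dy=(yawdeg-y+90)%180-90
    # tilt fix
    v=R.T@np.cross(R[:,0],[0,0,-1.])
    print("shift units",(d/60).round(3),"turn units",round(-dy/4,2),"(alt",round((-dy+180*np.sign(dy))/4,2),") tilt",(np.degrees(v)/4).round(3))
E
python3 - <<'E'
from h import *
go([570.5,-76,200],90)
E
```

```text
t 0.3 pos [188.9 621.8 253. ] x [-0.    -0.001 -1.   ] jaw yaw 73.11 F [-0.   0.2 -0.2] T [-0.01  0.01 -0.02] w 84.9 j [-1.26  0.32 -0.07  1.45  0.02  1.37 -0.06]
shift units [ 0.889 -9.28   9.465] turn units -4.22 (alt 40.78 ) tilt [0.    0.001 0.008]
```

```bash
python3 -m creep '[[0,0,0,0,-0.4,0.4,1],[0,0,0,0,-0.68,0.7,1],[0,0,0,0,-0.68,0.7,1],[0,0,0,0,-0.68,0.7,1],[0,0,0,0,-0.68,0.7,1],[0,0,0,0,-0.68,0.7,1],[0,0,0,0,-0.68,0.7,1],[0,0,0,0,-0.68,0.7,1],[0,0,0,0,-0.68,0.7,1],[0,0,0,0,-0.68,0.7,1],[0,0,0,0,-0.68,0.7,1],[0,0,0,0,-0.68,0.7,1],[0,0,0,0,-0.68,0.7,1],[0,0,0,0,-0.68,0.67,1],[-1,0,0,0.2,0,0,1],[-1,0,0,0.2,0,0,1],[-1,0,0,0.2,0,0,1],[-1,0,0,0,0,0,1]]' 60
python3 - <<'E'
from h import *
go([570.5,-76,74],110)
c=bot.capture("wrist");cv2.imwrite("pics/w1.png",c["image"][:,:,::-1]);print(proj(c,[570.5,-76,73]))
E
```

```text
time: 2.55
eef_pos: [570.8, -73.4, 216.1]
ee_rot: [3.12, 1.569, 3.107]
contact_force: [0.3, -0.7, -0.2]
grip_width: 85.2
t 2.55 pos [570.8 -73.4 216.1] x [-0.002  0.    -1.   ] jaw yaw 89.24 F [ 0.3 -0.7 -0.2] T [-0.02  0.01  0.04] w 85.2 j [-0.44  0.2   0.6   1.71 -0.12  1.27  1.74]
shift units [ 2.369e+00 -4.300e-02  1.000e-03] turn units -5.19 (alt 39.81 ) tilt [ 0.    -0.03  -0.001]
[317.4230811  193.71945402]
```

View pics/w1.png

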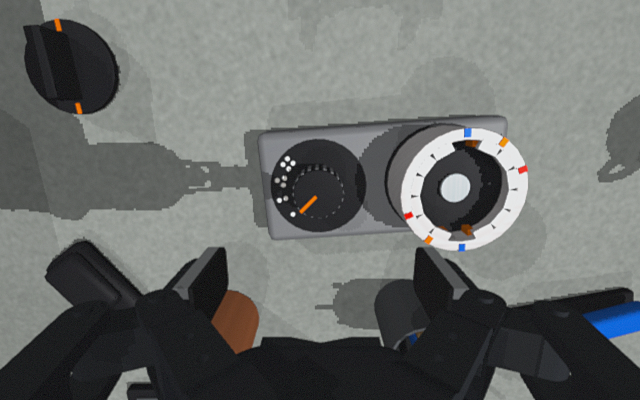

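The wrist view shows the dial's rib ring centred near (320,190), the tower's blue marks at (467,132) and (461,247), and the lid at the upper left. I use this view to refine the positions.

```bash
cat > m.py <<'E'
from h import *
def meas(name,tag):
    c=bot.capture(name)
    hsv=cv2.cvtColor(c["image"],cv2.COLOR_RGB2HSV);H,S,V=[hsv[...,i].astype(int) for i in range(3)]
    for lab,m in (("orange",(H>5)&(H<22)&(S>150)&(V>150)),("blue",(H>100)&(H<130)&(S>130)&(V>80)),("red",((H<5)|(H>174))&(S>150)&(V>120))):
        n,l,s,ce=cv2.connectedComponentsWithStats(m.astype(np.uint8))
        for i in range(1,n):
            if s[i][4]>=12: print(lab,s[i][4],ce[i].round(1),*[ (z,ray(c,*ce[i],z)[:2].round(1)) for z in (100,73,22)])
    cv2.imwrite(f"pics/{tag}.png",c["image"][:,:,::-1])
    return c
E
python3 - <<'E'
from m import *
c=meas("wrist","w1b")
crop(c,"w1c.png",250,110,540,260,2.7)
for p in ((320,190),(319,193)): print(ray(c,*p,73))
E
```

```text
orange 59 [58.  23.4] (100, array([ 442.4, -251.6])) (73, array([ 435.4, -272. ])) (22, array([ 422.2, -310.5]))
orange 51 [ 78.7 107. ] (100, array([ 497.3, -249.2])) (73, array([ 496.5, -269.3])) (22, array([ 495.1, -307.3]))
orange 50 [503.2 141.3] (100, array([525. ,  64.1])) (73, array([527.4,  79.7])) (22, array([531.9, 109.1]))
orange 94 [308.  203.5] (100, array([572.2, -83.3])) (73, array([579.9, -84.5])) (22, array([594.7, -86.8]))
orange 39 [427.9 238.9] (100, array([603.2,  14. ])) (73, array([614.5,  23.9])) (22, array([635.9,  42.6]))
blue 53 [467.2 131.8] (100, array([517.7,  36.3])) (73, array([519.3,  48.7])) (22, array([522.3,  72.2]))
blue 38 [460.9 247. ] (100, array([610.6,  41.8])) (73, array([622.7,  54.8])) (22, array([645.7,  79.4]))
blue 1389 [616.  319.2] (100, array([680.7, 185.7])) (73, array([700.8, 215.2])) (22, array([738.9, 270.8]))
blue 46 [413.  337.4] (100, array([698. ,   8.5])) (73, array([720.1,  17.7])) (22, array([761.9,  35.1]))
red 46 [522.2 168.7] (100, array([545.9,  81.7])) (73, array([550.7,  99.3])) (22, array([559.8, 132.5]))
red 40 [407.8 214.8] (100, array([582.3,  -3.7])) (73, array([591.2,   4.2])) (22, array([608.1,  19. ]))
[567.80325404 -73.7640749   73.        ]
[570.49071429 -74.66424012  73.        ]
```

View pics/w1c.png

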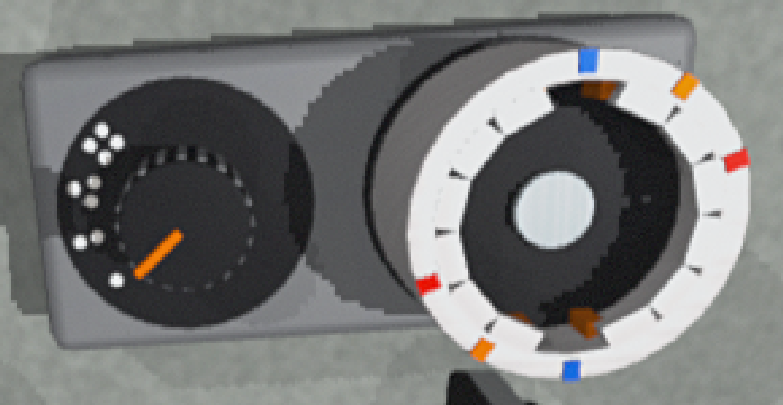

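```bash
python3 -m creep '[[0,0,0,0.6,-0.035,0,1],[0,0,0,0.7,0,0,1],[0,0,0,0.6,0,0,1],[0,0,0,0.45,0,0,0.8],[0,0,0,0,0,0,0.6]]' 50
python3 - <<'E'
from h import *
go([570.5,-75.5,74],90)
E
```

```text
time: 3.28
eef_pos: [569.9, -75.5, 74.5]
ee_rot: [-3.08, 1.567, -3.097]
contact_force: [0.6, -0.3, -0.2]
grip_width: 52.6
t 3.27 pos [569.9 -75.5  74.5] x [-0.004 -0.    -1.   ] jaw yaw 89.05 F [ 0.6 -0.3 -0.2] T [-0.01  0.04  0.04] w 52.6 j [-0.4   0.36  0.57  1.85 -0.22  1.    1.82]
shift units [ 0.009 -0.     0.011] turn units -0.24 (alt 44.76 ) tilt [-0.    -0.061  0.004]
```

```bash
python3 -m creep '[[0,0,0,0,0,0,0],[0,0,0,0,0,0,0],[0,0,0,0,0,0,0],[0,0,0,0,0,0,0]]' 50
python3 - <<'E'
from h import *
st()
E
```

```text
time: 3.78
eef_pos: [571.5, -75.7, 76.9]
ee_rot: [0.985, 1.57, 0.969]
contact_force: [-2.3, -0.3, -0.1]
grip_width: 42.3
t 3.77 pos [571.5 -75.7  76.9] x [ 0.  0. -1.] jaw yaw 89.1 F [-2.3 -0.3 -0.1] T [-0.01  0.56 -0.01] w 42.3 j [-0.4   0.35  0.57  1.85 -0.22  1.    1.82]
```

```bash
python3 -m creep '[[1,0,0,0,0,0,0],[1,0,0,0,0,0,0],[1,0,0,0,0,0,0],[1,0,0,0,0,0,0],[1,0,0,0,0,0,0],[1,0,0,0,0,0,0],[1,0,0,0,0,0,0],[1,0,0,0,0,0,0],[1,0,0,0,0,0,0],[1,0,0,0,0,0,0],[1,0,0,0,0,0,0],[1,0,0,0,0,0,0],[1,0,0,0,0,0,0],[1,0,0,0,0,0,0],[0.4,0,0,0,0,0,0],[0,0,0,0,0,0,0]]' 50
python3 - <<'E'
from m import *
st();c=meas("wrist","w2");t=bot.capture("top");crop(t,"t3.png",265,200,385,270,6)
E
```

```text
time: 5.78
eef_pos: [571.5, -75.7, 76.9]
ee_rot: [2.219, 1.57, 1.199]
contact_force: [-4.2, 0.4, 2.8]
grip_width: 42.0
t 5.78 pos [571.5 -75.7  76.9] x [ 0.  0. -1.] jaw yaw 31.55 F [-4.2  0.4  2.8] T [0.03 0.86 0.01] w 42.0 j [-0.55  0.4   0.76  1.85 -0.32  1.02  0.89]
orange 32 [614.9  25. ] (100, array([593.7,  45.1])) (73, array([609.7,  62.7])) (22, array([640. ,  96.1]))
orange 355 [563.7 138.1] (100, array([603.3,  14.4])) (73, array([622. ,  23.5])) (22, array([657.4,  40.8]))
orange 302 [301.  289.6] (100, array([561.5, -72.9])) (73, array([568.6, -88. ])) (22, array([ 582. , -116.6]))
blue 33 [637.6  69.7] (100, array([607.9,  40.1])) (73, array([627.9,  56.4])) (22, array([665.6,  87.2]))
red 337 [473.  151.7] (100, array([582.3,  -3.4])) (73, array([595.2,   0.7])) (22, array([619.5,   8.6]))
```

View pics/w2.png

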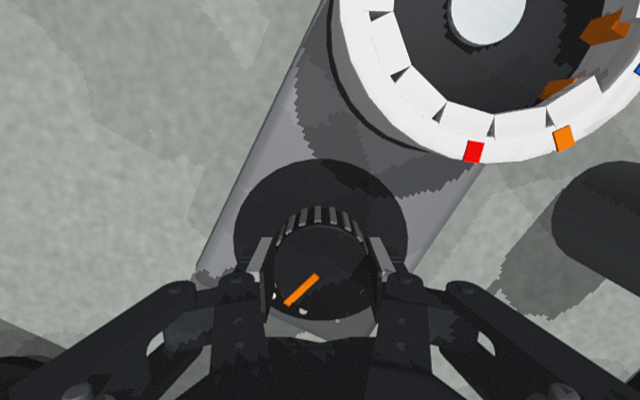

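The pointer runs from (317,275) to (286,304) between the closed fingers. I check its angle before releasing.

```bash
python3 - <<'E'
from h import *
c=bot.capture("wrist");a=ray(c,317,275,73);b=ray(c,286,304,73);d=b-a;th=np.arctan2(d[1],d[0]);print(a,b,np.degrees(th))
# start pointer from w1c: (180,234)->(138,274) in crop at 2.7: 250+,110+; top-view start as well
t=bot.capture("top")
a=ray(t,265+518/6,200+184/6,73);b=ray(t,265+557/6,200+146/6,73);d=b-a;print("start(top)",np.degrees(np.arctan2(d[1],d[0])))
E
```

```text
[570.92557652 -78.05070806  73.        ] [566.57865679 -97.97123076  73.        ] -102.30972864786702
start(top) -46.01872541031544
```

```bash
python3 -m creep '[[0,0,0,0,0,0,0.45],[0,0,0,0,0,0,0.75],[0,0,0,-0.2,0,0,0.85],[0,0,0,-0.7,0,0,1],[0,0,0,-0.7,0,0,1],[0,0,0,-0.7,0,0,1]]'
python3 - <<'E'
from m import *
st();c=meas("wrist","w3")
E
```

```text
time: 6.72
eef_pos: [572.2, -75.9, 216.7]
ee_rot: [1.021, 1.568, 0.0]
contact_force: [1.2, -0.3, -0.2]
grip_width: 85.4
t 6.72 pos [572.2 -75.9 216.7] x [ 0.003  0.    -1.   ] jaw yaw 31.5 F [ 1.2 -0.3 -0.2] T [-0.   -0.01  0.  ] w 85.4 j [-0.63  0.23  0.83  1.72 -0.18  1.27  0.79]
orange 50 [420.1 122.8] (100, array([603.3,  14. ])) (73, array([610.9,  17.8])) (22, array([625.3,  24.8]))
orange 80 [309.7 202.3] (100, array([565.3, -81. ])) (73, array([568.6, -88.1])) (22, array([ 574.8, -101.6]))
orange 34 [ 99.2 285.6] (100, array([ 450.4, -238.4])) (73, array([ 440.6, -263.5])) (22, array([ 422.1, -310.8]))
orange 16 [403.7 350.6] (100, array([ 711. , -156.8])) (73, array([ 730.9, -172.5])) (22, array([ 768.5, -202.2]))
blue 291 [634.8  39.3] (100, array([696.4, 137.1])) (73, array([714.6, 154.9])) (22, array([749. , 188.4]))
blue 66 [338.7  27. ] (100, array([517.8,  36.3])) (73, array([515.7,  42.5])) (22, array([511.7,  54.4]))
blue 60 [451.1  94.4] (100, array([610.5,  41.9])) (73, array([618.9,  48.7])) (22, array([634.9,  61.8]))
blue 12 [552.3 198.9] (100, array([727.1,  21.6])) (73, array([748.9,  26.2])) (22, array([789.9,  34.9]))
blue 735 [606.4 217.6] (100, array([775. ,  32.8])) (73, array([802.2,  38.6])) (22, array([853.5,  49.7]))
red 50 [383.  128.8] (100, array([582.4,  -3.9])) (73, array([587.6,  -2.2])) (22, array([597.5,   1. ]))
red 107 [631.4 177.2] (100, array([767.3,  66.8])) (73, array([793.6,  76.6])) (22, array([843.3,  95. ]))
```

View pics/w3.png

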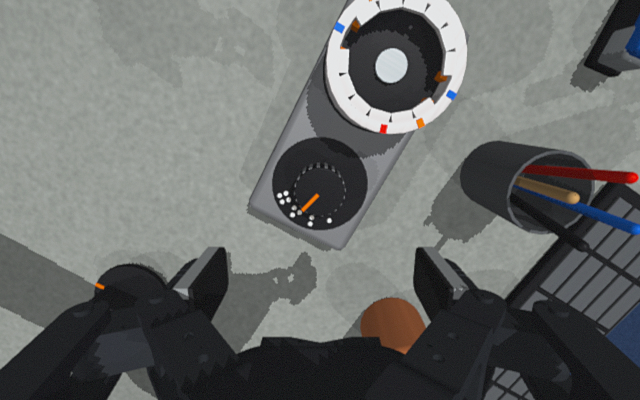

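The pointer has turned about 56.6° (0.99 rad) and points at the three-dot group near (297,210), so the dial is set. Next is the lid.

```bash
python3 - <<'E'
from h import *
go([458.6,-308.9,160],92.5)
E
```

```text
t 6.78 pos [575.1 -76.7 222.6] x [ 0.011  0.001 -1.   ] jaw yaw 31.48 F [ 2.9 -1.7  4.3] T [-0.04 -0.17  0.01] w 85.4 j [-0.63  0.23  0.83  1.71 -0.18  1.27  0.79]
shift units [ 1.019 -3.688  2.281] turn units -15.26 (alt 29.74 ) tilt [-0.     0.077 -0.144]
```

```bash
python3 -m creep '[[0,0,0,0,-0.4,0.25,1],[0,0,0,0,-0.83,0.51,1],[0,0,0,0,-0.83,0.51,1],[0,0,0,0,-0.83,0.51,1],[0,0,0,0,-0.77,0.47,0.9],[-1,0,0,0,0,0,0.8],[-1,0,0,0.1,0,0,0.7],[-1,0,0,0.1,0,0,0.6],[-1,0,0,0.1,0,0,0.6],[-1,0,0,0.1,0,0,0.6],[-1,0,0,0.1,0,0,0.6],[-1,0,0,0.1,0,0,0.6],[-1,0,0,0.1,0,0,0.6],[-1,0,0,0.1,0,0,0.6],[-1,0,0,0.1,0,0,0.6],[-1,0,0,0.1,0,0,0.6],[-1,0,0,0,0,0,0.6],[-1,0,0,0,0,0,0.6],[-1,0,0,0,0,0,0.6],[-1,0,0,0,0,0,0.6]]'
python3 - <<'E'
from m import *
go([458.6,-308.9,45],92.5);c=meas("wrist","w4")
E
```

```text
time: 9.28
eef_pos: [455.5, -306.1, 155.1]
ee_rot: [-0.483, 1.568, -0.454]
contact_force: [0.3, -0.7, -0.8]
grip_width: 51.1
t 9.28 pos [ 455.5 -306.1  155.1] x [ 0.002 -0.001 -1.   ] jaw yaw 91.63 F [ 0.3 -0.7 -0.8] T [-0.03  0.   -0.03] w 51.1 j [-0.17  0.22  0.81  1.85 -0.18  1.14  2.3 ]
shift units [ 1.836 -0.046  0.047] turn units -0.22 (alt 44.78 ) tilt [-0.     0.03   0.016]
orange 64 [317.  156.1] (100, array([ 411.3, -309.2])) (73, array([ 414.9, -309.5])) (22, array([ 421.8, -309.9]))
orange 38 [602.3 361.6] (100, array([ 545.1, -111.5])) (73, array([569.4, -81.3])) (22, array([615.1, -24.2]))
```

View pics/w4.png

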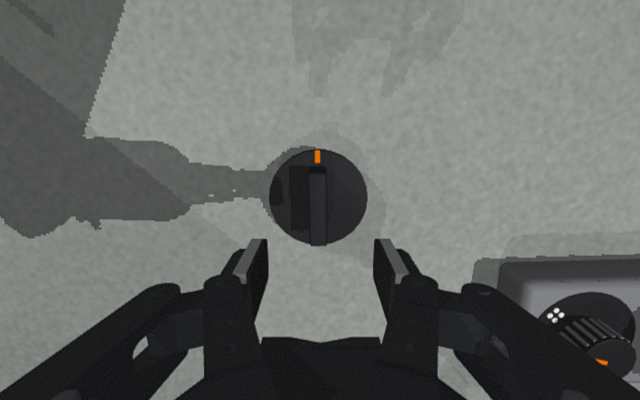

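```bash
python3 -m creep '[[-0.22,0,0,0.4,-0.046,0.047,0.6],[0,0,0,0.6,0,0,0.6],[0,0,0,0.5,0,0,0.6],[0,0,0,0.29,0,0,0.6],[0,0,0,0,0,0,0.6]]' 60
python3 - <<'E'
from m import *
go([458.6,-308.9,48],92.5);c=meas("wrist","w5")
E
```

```text
time: 9.95
eef_pos: [457.3, -308.1, 46.3]
ee_rot: [2.926, 1.569, 2.967]
contact_force: [-0.5, 0.4, 0.5]
grip_width: 51.1
t 9.95 pos [ 457.3 -308.1   46.3] x [-0.001  0.    -1.   ] jaw yaw 92.36 F [-0.5  0.4  0.5] T [ 0.03  0.05 -0.02] w 51.1 j [-0.09  0.39  0.75  1.93 -0.32  0.94  2.42]
shift units [-0.028 -0.014  0.021] turn units -0.03 (alt 44.97 ) tilt [-0.    -0.02  -0.004]
orange 196 [320.  183.4] (100, array([ 404.7, -310.3])) (73, array([ 410.7, -310.1])) (22, array([ 421.9, -309.7]))
```

View pics/w5.png

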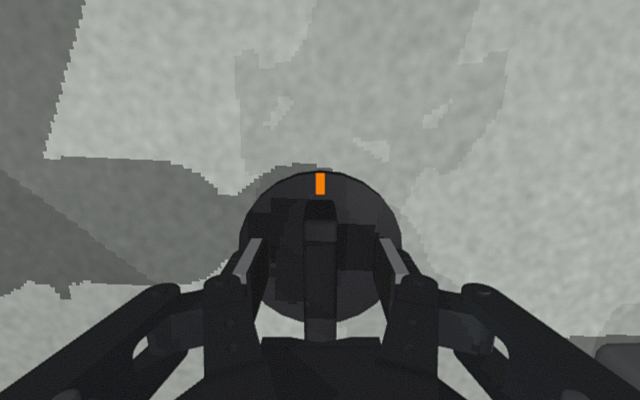

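The jaws straddle the grip bar at about x=320. I close them.

```bash
python3 -m creep '[[0,0,0,-0.03,-0.01,0.02,0.4],[0,0,0,0,0,0,0.1],[0,0,0,0,0,0,0],[0,0,0,0,0,0,0],[0,0,0,0,0,0,0],[0,0,0,0,0,0,0]]' 60
python3 - <<'E'
from m import *
st();bot.capture("wrist");st()
E
```

```text
time: 10.75
eef_pos: [460.0, -309.4, 50.1]
ee_rot: [-0.326, 1.568, -0.284]
contact_force: [-0.2, 0.3, 5.6]
grip_width: 13.2
t 10.75 pos [ 460.  -309.4   50.1] x [ 0.003 -0.001 -1.   ] jaw yaw 92.39 F [-0.2  0.3  5.6] T [0.09 0.07 0.01] w 13.2 j [-0.09  0.38  0.75  1.93 -0.32  0.95  2.42]
t 10.8 pos [ 460.1 -309.3   50.1] x [ 0.003 -0.001 -1.   ] jaw yaw 92.39 F [-0.4  0.5  6. ] T [ 0.1   0.1  -0.03] w 12.9 j [-0.09  0.38  0.75  1.93 -0.32  0.95  2.42]
```

```bash
python3 -m creep '[[0,0,0,-0.3,0,0,0],[0,0,0,-0.6,0,0,0],[0,0,0,-0.6,0,0,0],[0,0,0,-0.5,0,0,0],[0,0,0,-0.2,0,0,0]]' 60
python3 - <<'E'
from m import *
c=meas("wrist","w6");go([565.5,39,172],93.3)
E
```

```text
time: 11.42
eef_pos: [459.4, -309.3, 183.0]
ee_rot: [-0.265, 1.568, -0.224]
contact_force: [0.3, -0.5, -1.6]
grip_width: 12.6
orange 176 [320.5 176.5] (100, array([ 432.5, -310.4])) (73, array([ 437.9, -310.2])) (22, array([ 448.2, -309.8]))
orange 89 [570.1 334.6] (100, array([ 547.5, -113.7])) (73, array([568.3, -87.3])) (22, array([607.4, -37.5]))
t 11.47 pos [ 459.7 -309.4  183.4] x [ 0.004 -0.001 -1.   ] jaw yaw 92.38 F [ 0.1 -0.3  0.2] T [-0.08 -0.03  0.03] w 12.9 j [-0.19  0.2   0.82  1.81 -0.16  1.19  2.3 ]
shift units [0.192 5.729 2.002] turn units -0.23 (alt 44.77 ) tilt [-0.     0.052  0.013]
```

View pics/w6.png

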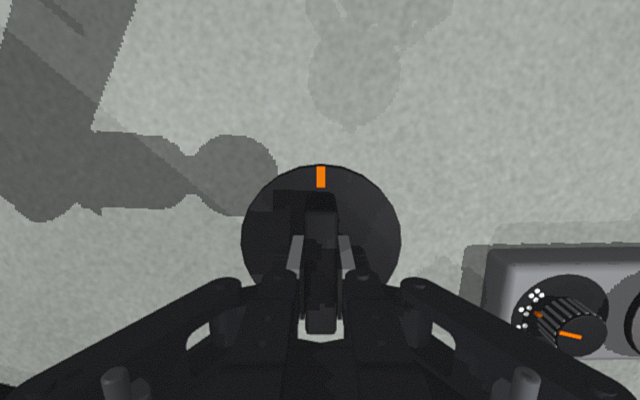

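```bash
python3 -m creep '[[0,0,0,0,0.3,0.1,0],[0,0,0,0,0.6,0.21,0],[0,0,0,0,0.8,0.28,0],[0,0,0,0,0.9,0.31,0],[0,0,0,0,0.9,0.31,0],[0,0,0,0,0.9,0.31,0],[0,0,0,0,0.8,0.28,0],[0,0,0,0,0.5,0.18,0],[-0.2,0,0,0.1,0.03,0.02,0],[0,0,0,0.1,0,0,0]]'
python3 - <<'E'
from m import *
c=meas("wrist","w7");go([565.5,39,150],93.3)
for n in("top","scene"):
    t=bot.capture(n);print(n,proj(t,[564,39,145]))
    crop(t,n+"7.png",*((250,180,400,290) if n=="top" else (240,120,400,230)),5)
E
```

```text
time: 12.72
eef_pos: [563.7, 38.6, 167.4]
ee_rot: [-2.595, 1.568, -2.54]
contact_force: [-0.1, -0.2, -0.9]
grip_width: 13.0
orange 74 [365.9 165.8] (100, array([525.2,  64.2])) (73, array([529.3,  68.3])) (22, array([537.1,  76.2]))
orange 195 [320.1 176.5] (100, array([533.3,  36.7])) (73, array([538.6,  37. ])) (22, array([548.6,  37.4]))
orange 106 [144.  207.7] (100, array([559.6, -72.9])) (73, array([568.7, -88.4])) (22, array([ 585.8, -117.8]))
orange 76 [638.8 374.7] (100, array([667.8, 279.1])) (73, array([692.5, 314.2])) (22, array([739. , 380.4]))
orange 203 [ 17.1 378.1] (100, array([ 698. , -179.2])) (73, array([ 727., -210.])) (22, array([ 781.7, -268.2]))
blue 70 [321.  151.5] (100, array([518.1,  36.4])) (73, array([521.2,  36.6])) (22, array([527.1,  36.9]))
red 49 [392.2 200.2] (100, array([545.8,  82.6])) (73, array([552.9,  89.4])) (22, array([566.3, 102.2]))
t 12.78 pos [563.2  37.9 166.7] x [-0.003 -0.002 -1.   ] jaw yaw 93.07 F [-0.3 -0.8 -2.6] T [-0.02  0.06 -0.03] w 12.8 j [-0.62  0.22  0.58  1.79 -0.13  1.17  1.62]
shift units [0.278 0.016 0.041] turn units -0.06 (alt 44.94 ) tilt [-0.    -0.044  0.019]
top [295.56752942 231.01811884]
scene [322.0117188  180.08307994]
```

View pics/w7.png

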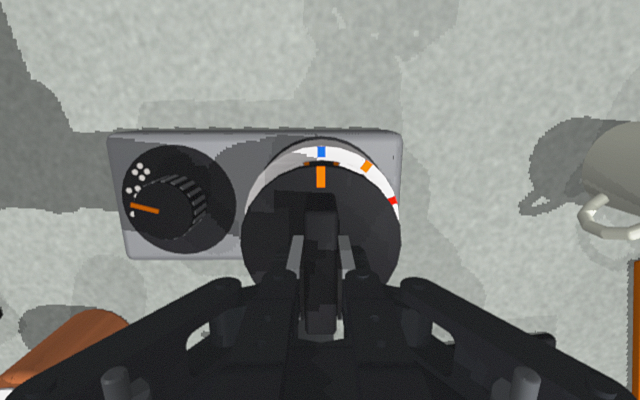

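View pics/scene7.png

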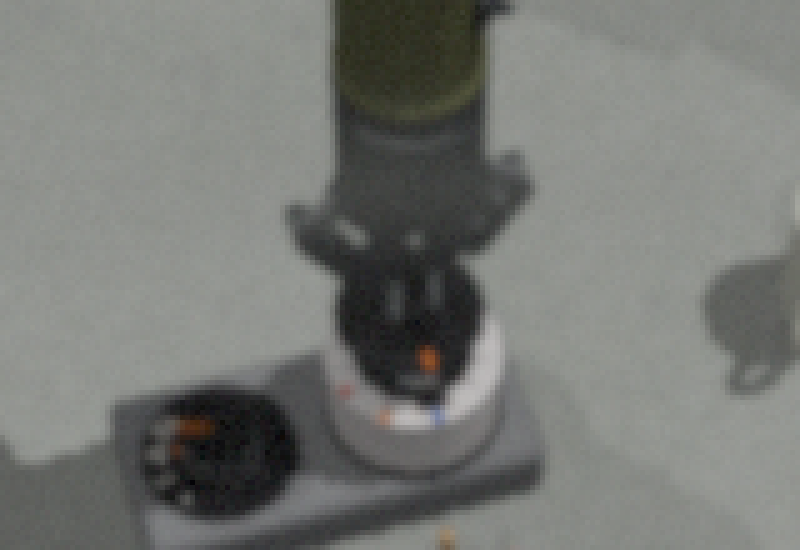

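```bash
python3 -m creep '[[-0.05,0,0,0.1,0.012,0.032,0],[0,0,0,0.08,0,0,0],[0,0,0,0,0,0,0],[0,0,0,0,0,0,0]]'
python3 - <<'E'
from m import *
c=meas("wrist","w8");s,R=go([565.5,39,136],93.3) or st()
h=s["eef_pos"][2]-28
hsv=cv2.cvtColor(c["image"],cv2.COLOR_RGB2HSV)
crop(c,"w8c.png",220,110,420,260,4)
print("ptr at h",h)
for p in ((320.1,176.5),): print(ray(c,*p,h))
E
```

```text
time: 13.38
eef_pos: [566.4, 40.5, 158.0]
ee_rot: [0.252, 1.571, 0.311]
contact_force: [-0.4, -1.1, -1.8]
grip_width: 12.9
orange 85 [365.6 163.5] (100, array([525.2,  64.2])) (73, array([529.1,  68.3])) (22, array([536.6,  76.2]))
orange 196 [320.  176.5] (100, array([534.3,  38.5])) (73, array([539.7,  38.8])) (22, array([549.8,  39.3]))
orange 123 [132.9 206.9] (100, array([559.6, -72. ])) (73, array([568.8, -88.5])) (22, array([ 586.1, -119.6]))
orange 191 [  8.7 384. ] (100, array([ 697.2, -172.9])) (73, array([ 727.2, -204.7])) (22, array([ 783.9, -264.7]))
blue 86 [317.8 147.9] (100, array([518. ,  36.2])) (73, array([520.8,  36.1])) (22, array([526.3,  36. ]))
red 62 [392.6 200. ] (100, array([545.9,  82.3])) (73, array([552.9,  89.2])) (22, array([566.3, 102.3]))
t 13.43 pos [566.5  40.5 158.1] x [ 0.  0. -1.] jaw yaw 93.39 F [-0.5 -0.6 -2.1] T [-0.04 -0.    0.  ] w 12.7 j [-0.62  0.23  0.57  1.8  -0.14  1.15  1.63]
shift units [ 0.368 -0.024 -0.018] turn units 0.02 (alt -44.98 ) tilt [ 0.     0.006 -0.001]
t 13.43 pos [566.5  40.5 158.1] x [ 0.  0. -1.] jaw yaw 93.39 F [-0.5 -0.6 -2.1] T [-0.04 -0.    0.  ] w 12.7 j [-0.62  0.23  0.57  1.8  -0.14  1.15  1.63]
ptr at h 130.09480641013263
[528.38433077  38.21019607 130.09480641]
```

View pics/w8c.png

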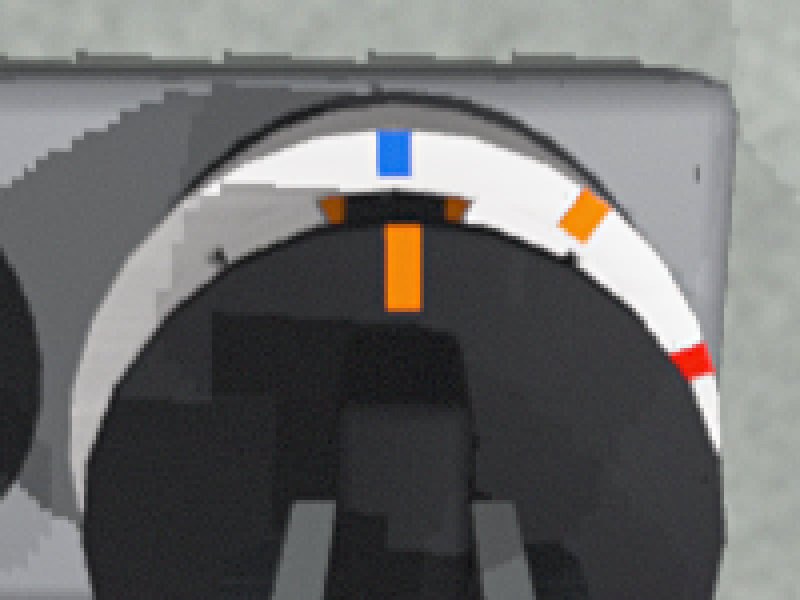

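```bash
python3 -m creep '[[0,0,0,0.04,-0.02,-0.015,0],[0,0,0,0.06,0,0,0],[0,0,0,0.06,0,0,0],[0,0,0,0.05,0,0,0],[0,0,0,0,0,0,0]]' 80
python3 - <<'E'
from m import *
c=meas("wrist","w9");go([565.5,39.2,136],93.3)
crop(c,"w9c.png",220,110,420,260,4)
E
```

```text
time: 14.05
eef_pos: [565.3, 39.3, 144.9]
ee_rot: [-3.01, 1.57, -2.951]
contact_force: [-0.6, -0.4, -1.2]
grip_width: 12.3
orange 98 [371.1 169.6] (100, array([525.2,  64.2])) (73, array([529.7,  68.9])) (22, array([538.1,  77.7]))
orange 187 [320. 176.] (100, array([530.4,  37.1])) (73, array([535.6,  37.4])) (22, array([545.6,  37.9]))
orange 147 [123.5 214.6] (100, array([558.9, -71. ])) (73, array([568.8, -88.4])) (22, array([ 587.6, -121.3]))
orange 19 [  2.2 397.6] (100, array([ 693.2, -165.4])) (73, array([ 725.1, -198.2])) (22, array([ 785.4, -260.2]))
blue 115 [320. 153.] (100, array([518. ,  36.3])) (73, array([521.3,  36.5])) (22, array([527.5,  36.7]))
red 85 [399.1 208.8] (100, array([546.1,  81.9])) (73, array([554. ,  89.5])) (22, array([568.8, 103.9]))
red 27 [241.3 260.7] (100, array([583.1,  -5.5])) (73, array([597. , -12.2])) (22, array([623.2, -24.9]))
t 14.1 pos [565.4  39.3 145.1] x [-0. -0. -1.] jaw yaw 93.39 F [-0.6 -0.3 -1.4] T [-0.03 -0.01  0.03] w 12.9 j [-0.62  0.25  0.57  1.81 -0.15  1.12  1.64]
shift units [ 0.152 -0.001  0.001] turn units 0.02 (alt -44.98 ) tilt [-0.    -0.004  0.001]
```

View pics/w9c.png

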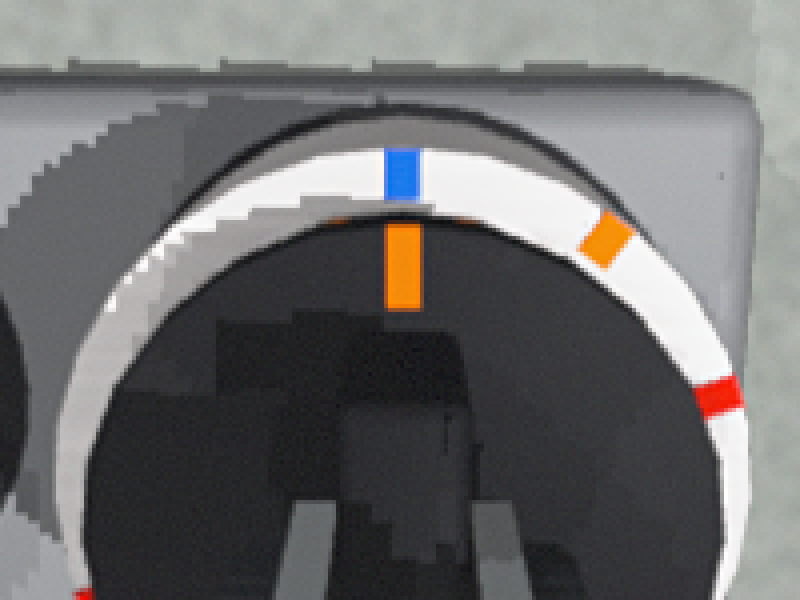

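The lid pointer is in line with the blue mark (both at column 320), and the force shows no contact. I keep descending.

```bash
python3 -m creep '[[0,0,0,0.04,0,0,0],[0,0,0,0.04,0,0,0],[0,0,0,0.04,0,0,0],[0,0,0,0.03,0,0,0],[0,0,0,0,0,0,0]]' 80
python3 - <<'E'
from h import *
go([565.5,39.2,136],93.3)
E
```

```text
time: 14.72
eef_pos: [565.6, 39.3, 136.3]
ee_rot: [0.231, 1.571, 0.29]
contact_force: [-0.9, 0.4, -2.2]
grip_width: 12.5
t 14.72 pos [565.6  39.3 136.3] x [ 0.  0. -1.] jaw yaw 93.39 F [-0.9  0.4 -2.2] T [-0.03  0.05 -0.05] w 12.5 j [-0.61  0.26  0.57  1.82 -0.15  1.11  1.64]
shift units [ 0.005 -0.001 -0.001] turn units 0.02 (alt -44.98 ) tilt [ 0.     0.002 -0.   ]
```

```bash
python3 -m creep '[[0,0,0,0.02,0,0,0],[0,0,0,0.02,0,0,0],[0,0,0,0,0,0,0]]' 80
python3 - <<'E'
from h import *
go([565.5,39.2,136],93.3)
E
```

```text
time: 15.1
eef_pos: [565.6, 39.3, 136.1]
ee_rot: [1.429, 1.57, 1.488]
contact_force: [-6.8, -0.4, 12.1]
grip_width: 12.8
t 15.1 pos [565.6  39.3 136.1] x [ 0.     0.001 -1.   ] jaw yaw 93.39 F [-6.8 -0.4 12.1] T [-0.18  1.25  0.02] w 12.8 j [-0.61  0.26  0.57  1.82 -0.16  1.11  1.64]
shift units [ 0.002 -0.001 -0.002] turn units 0.02 (alt -44.98 ) tilt [ 0.     0.002 -0.017]
```

It bottomed at TCP z=136.1 with 12 N, which matches the expected fully-down height. I twist it clockwise in two stages.

```bash
python3 -m creep '[[0.5,0,0,0,-0.002,0,0],[1,0,0,0,-0.002,0,0],[1,0,0,0,-0.002,0,0],[1,0,0,0,-0.002,0,0],[1,0,0,0,-0.002,0,0],[0.5,0,0,0,-0.001,0,0],[0,0,0,0,0,0,0]]' 80
python3 - <<'E'
from m import *
st();c=meas("wrist","w10")
E
```

```text
time: 15.98
eef_pos: [567.0, 38.6, 136.1]
ee_rot: [0.461, 1.567, 0.171]
contact_force: [-0.6, 0.2, 9.0]
grip_width: 12.8
t 15.97 pos [567.   38.6 136.1] x [ 0.004  0.001 -1.   ] jaw yaw 73.4 F [-0.6  0.2  9. ] T [-0.22  0.38  0.06] w 12.8 j [-0.65  0.26  0.62  1.82 -0.17  1.11  1.31]
orange 114 [345.6 155. ] (100, array([525.2,  64.1])) (73, array([529.3,  65.2])) (22, array([536.9,  67.3]))
orange 187 [320. 176.] (100, array([531.9,  48.8])) (73, array([537.1,  47.3])) (22, array([546.8,  44.4]))
orange 124 [135.5 279.4] (100, array([559., -67.])) (73, array([568.8, -88.6])) (22, array([ 587.4, -129.4]))
blue 110 [288.4 156.9] (100, array([518. ,  36.4])) (73, array([520.8,  32.7])) (22, array([526.1,  25.7]))
blue 3691 [600.4 330.8] (100, array([667.9, 180.9])) (73, array([696.6, 202.2])) (22, array([750.8, 242.4]))
red 102 [389.7 184.4] (100, array([546.2,  81.9])) (73, array([553.9,  86. ])) (22, array([568.4,  93.9]))
```

View pics/w10.png

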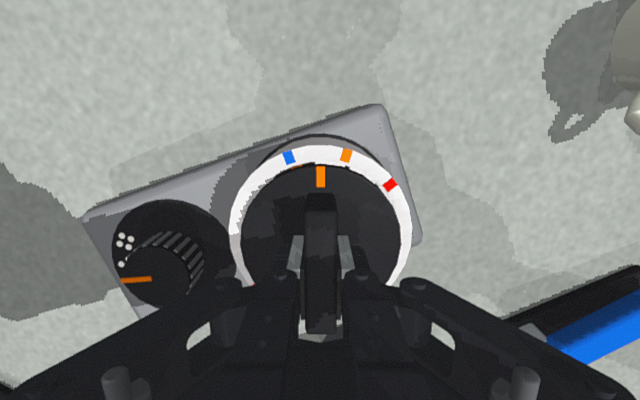

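The lid pointer at (320,176) lies between the blue mark (288,157) and the orange one (346,155), and the grip is steady. I turn it the remaining ~17°.

```bash
python3 -m creep '[[0.6,0,0,0,-0.002,0,0],[1,0,0,0.003,-0.002,0,0],[1,0,0,0.003,-0.002,0,0],[1,0,0,0.003,-0.002,0,0],[0.6,0,0,0,-0.001,0,0],[0,0,0,0,0,0,0],[0,0,0,0,0,0,0]]' 80
python3 - <<'E'
from m import *
st();c=meas("wrist","w11");crop(c,"w11c.png",220,110,420,260,4)
E
```

```text
time: 16.9
eef_pos: [567.0, 37.9, 136.1]
ee_rot: [0.763, 1.567, 0.18]
contact_force: [-2.5, -1.0, 11.8]
grip_width: 12.7
t 16.9 pos [567.   37.9 136.1] x [ 0.004  0.001 -1.   ] jaw yaw 56.61 F [-2.5 -1.  11.8] T [-0.29  0.55  0.13] w 12.7 j [-0.69  0.27  0.66  1.82 -0.19  1.11  1.03]
orange 122 [318.4 151. ] (100, array([525.3,  64. ])) (73, array([527.9,  62.2])) (22, array([532.9,  58.7]))
orange 194 [320.  176.5] (100, array([536.5,  57.6])) (73, array([541.1,  54.6])) (22, array([549.7,  49. ]))
blue 112 [264.8 169.2] (100, array([518. ,  36.3])) (73, array([519.4,  29.6])) (22, array([521.9,  17.1]))
blue 3141 [612.9 283.8] (100, array([678.6, 161.7])) (73, array([707.7, 176.8])) (22, array([762.8, 205.2]))
red 111 [370.6 166.5] (100, array([546.3,  81.8])) (73, array([552.6,  83. ])) (22, array([564.4,  85.3]))
```

View pics/w11.png

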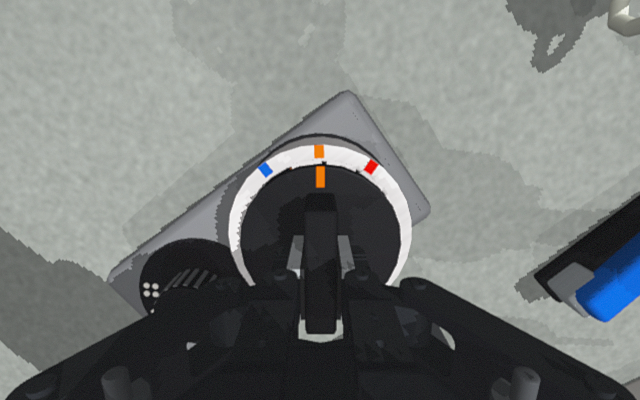

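The lid pointer (320,176) lines up with the orange mark (318,151). I let it settle for a few rows, do a last stillness check and hand in.

```bash
python3 -m creep '[[0,0,0,0.005,0,0,0],[0,0,0,0,0,0,0],[0,0,0,0,0,0,0],[0,0,0,0,0,0,0]]' 80
python3 - <<'E'
from m import *
st();c=bot.capture("scene");crop(c,"s12.png",170,120,370,270,4)
E
```

```text
time: 17.45
eef_pos: [567.0, 37.9, 136.1]
ee_rot: [0.816, 1.567, 0.234]
contact_force: [-2.4, 0.3, 14.3]
grip_width: 12.8
t 17.45 pos [567.   37.9 136.1] x [ 0.004  0.001 -1.   ] jaw yaw 56.61 F [-2.4  0.3 14.3] T [-0.32  0.79  0.1 ] w 12.8 j [-0.69  0.27  0.66  1.82 -0.19  1.11  1.03]
```

View pics/s12.png

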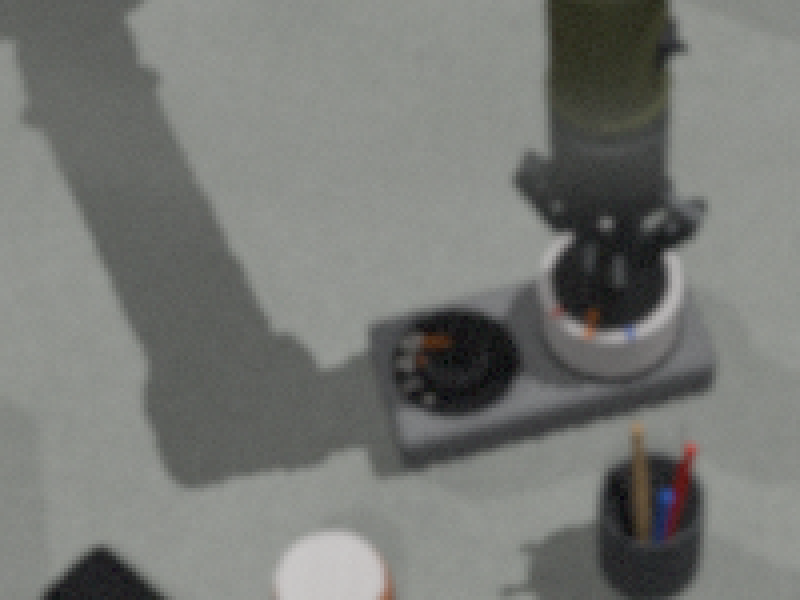

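The scene view shows the lid seated with its pointer on the orange mark, at about (592,318) in the crop. The dial pointer is on the third dot group, and the pen cup and tin are standing.

```bash
python3 - <<'E'
from h import *
bot.close_job();st()
E
```

```text
the job is handed in; nothing more can be done
the job is handed in; nothing more can be done
```

I turned the grind dial to setting 3, then seated the lid in the entry gaps and twisted it clockwise to the orange pulse mark. I handed the job in at about 17.5 s, still gripping the lid and pressing it down; no verdict is reported.

- **Dial:** the pointer turned about 0.99 rad and points at the three-dot group. Later wrist views showed it unchanged.
- **Lid height:** the lid bottomed at a tool height of 136.1 mm, which puts its origin about 86 mm above the desk. The downward push was about 14 N at the end.
- **Lid centring:** the lid centre came out at most about 1.7 mm from the tower axis, inside the 4 mm limit.
- **Twist:** the gripper turned 0.64 rad, so the collar should be at about 0.59 rad, allowing for the lag. That is an inference from the twist and the pointer lining up with the orange mark, as I cannot read the collar directly. It stayed well short of the lock.
- **Grip and stillness:** the fingers were closed on the bar at 80 N, and the tool pose did not change between the last two readings.
- **Bystanders:** the arm never came near them, and the last view shows the pen cup and tin standing. I did not measure the positions of the others again at the end.

No check failed. The one mismatch was a sideways force of about 7 N when the lid first bottomed. It fell to about 2.5 N during the twist, and the tool settled about 1.4 mm further in x.

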